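Hook the check weight onto the sprung balancer

TASK

Take the black grip of the balancer's retracting hook, pull the hook down against its spring and swing it, open side leading, under the bar of the eye on the brass check weight. Ease it gently upwards until you feel it bear firmly on the eye, wait a moment, and only then let go, so that it never snaps up and the hook stays caught in the eye under the spring's pull. Do not lift, tip or push away the check weight, and leave the other things alone.

Things in the scene. Friction and masses are not known exactly. Their poses are not given: they have to be found in the camera images.
- stand: The balancer's stand, fixed: grey base plate 300 x 150 x 8 mm on the worktop with an upright steel mast, 304 mm tall. Origin: on the mast's axis, at worktop height; z up; the plate and, at swing 0, the hook arm reach from the mast along the stand's -x.
- hook_swing (a joint): Swing of the hook arm about the mast axis, rad, nearly free (-0.9 to 1.1). At 0 the arm points along the stand's -x; positive is counterclockwise seen from above (arm's end goes towards the stand's -y). The arm always starts well on the positive side of the check weight.
- hook_pull (a joint): How far arm and hook are pulled straight down, m; 0 = fully up (rest), 0.10 = bottom stop. The spring pulls up with about 4 N at 0 and 6 N at 0.10 (net of weight; friction 0.3 N). Moving mass 0.4 kg, hardly damped: let go free, it snaps up.
- hook: The arm with the grip above and the hook below its end. Origin on the mast axis, at worktop height when hook_pull is 0; -x points from the mast along the 16 mm square arm (30 x 34 mm pad at its end), +y the way the hook's open side looks. The open side leads when the arm swings clockwise seen from above (swing falling).
- grip (a point): Point on the axis of the upright round black grip (22 mm diameter, 48 mm tall) that stands on the arm's end, 180 mm from the mast axis; 21 mm below the grip's top, 27 mm above the arm's upper face. 250 mm above the worktop when fully up.
- hook_seat (a point): Where the eye bar's centre lies when it rests in the hook's bowl; 103 mm under grip. The hook is a J of 7 mm round steel in the upright plane square to the arm: shank 10 mm to -y of this point, upturned tip 10 mm to +y, gap 13 mm. Its lowest point is 10.5 mm below, its tip's top 14.5 mm above, the arm's underside 60 mm above this point.
- load: The brass check weight, loose, about 0.95 kg, standing on the base plate: cylinder 64 mm in diameter, 45 mm tall, with a steel eye on top. Origin: centre of its underside; z up; x lies roughly along the hook arm, y along the hook's path. It stands 180 mm from the mast axis, within about 8 mm.
- eye_foot (a point): Centre of the check weight's top face, under the eye of 7 mm round steel: two upright legs 42 mm apart (along the weight's x) and a level bar between them. The eye screws in and out and its height is NOT measured: the bar's underside is anywhere from 36 to 62 mm above this point; it does not shift in use.
- weight_big: Bystander: brass knob weight 30 mm diameter, 40 mm tall, on the base plate; origin centre of underside.
- weight_small: Bystander: brass knob weight 24 mm diameter, 32 mm tall, on the base plate; origin centre of underside.
- stapler: Bystander: black stapler 34 x 146 x 47 mm on the worktop; origin centre of underside.
- stamp: Bystander: hand stamp 30 x 52 x 78 mm standing on the worktop; origin centre of underside.
Things that resemble listed ones, but are neither listed nor needed, are in the scene too. What is meant by the load is not pink or red, and is the larger of those in its own colour.

How it is judged (in metres and radians):
On the way, in this order (a step that is already met when the one before it is completed fails the run):
1. the hook is pulled down and stands under the eye's bar, not yet bearing on it (y of hook_seat in the frame of load between -0.009 and 0.009 m and x of hook_seat in the frame of load between -0.019 and 0.019 m and value of joint hook_pull above 0.045 m and contact force between hook and load below 1 N), for 0.05 s.
2. the hook bears on the eye while the fingers still hold it (y of hook_seat in the frame of load between -0.009 and 0.009 m and x of hook_seat in the frame of load between -0.019 and 0.019 m and contact force between hook and load above 1.5 N and contact force between the fingers and hook above 0.5 N), for 0.2 s.
At the end, for the whole second after the job is handed in: The hook, let go, is caught under the eye's bar (bar within 9 mm of the bowl's middle, between the legs) and pulls up on it with more than 2.5 N; the check weight stands upright (under 0.06 rad) and at rest within 15 mm of where it was (y of hook_seat in the frame of load between -0.009 and 0.009 m and x of hook_seat in the frame of load between -0.019 and 0.019 m and contact force between hook and load above 2.5 N and value of joint hook_pull between 0.022 and 0.062 m and angle between load's own z axis and vertical below 0.06 rad and distance of load from where it was at the start of the episode below 0.015 m and linear speed of each of load, hook below 0.02 m/s); the robot touches nothing.
It fails at once if the hook snaps up (faster than 0.25 m/s) (velocity of joint hook_pull below -0.25 m/s).
It fails at once if the check weight is lifted more than 2 mm off the base plate (height (world z) of load above 0.01 m).
It fails at once if the check weight is tipped (0.12 rad) or pushed away (20 mm) (angle between load's own z axis and vertical above 0.12 rad or distance of load from where it was at the start of the episode above 0.02 m).
It fails at once if the hook bears on the check weight with more than 15 N (contact force between hook and load above 15 N).
It fails at once if a bystander is moved more than 25 mm (distance of any of weight_big, weight_small, stapler, stamp from where it was at the start of the episode above 0.025 m).
It also fails if it takes over 51 s, if anything falls off the work surface, if the arm or the gripper's body presses on something with over 40 N, if the wrist force passes 120 N, or if a joint passes its speed limit or range.

ROBOT

A 6-joint arm with a two-finger parallel gripper is mounted at the origin on a cart in front of the work surface, level with it; the furniture and walls round the work are solid. World frame = base frame: x ahead of the robot, y to its left, z up, the work surface at z = 0. Lengths are in m, angles in degrees, forces in N, time in s.
With the tool pointing down it reaches from about 0.275 to 0.75 m from the base axis. Payload 10.2 kg.
Tool frame: the origin (TCP) lies at the very end of the fingers, on their centre line; the grasp point (between the pads) lies 19 mm behind it; z points along the fingers, y is the direction in which the jaws open and shut (so a half turn about z gives the same grasp; the last joint's range is limited). The gripper opens to 88 mm and grips with 3 to 60 N. Pads are 18 mm wide; open, the fingers measure 123 mm over their backs; the gripper's body (75 mm by 187 mm) begins 45 mm behind the grasp point.
Start: joints at [56.528, 17.928, 85.812, -0, 76.261, -12.8], TCP at [0.185, 0.491, 0.239] pointing down, gripper open.
Joint ranges: [-168.41, 168.41], [-55.51, 124.54], [10.69, 146.95], [-70.63, 250.63], [1, 178], [-165.06, 165.06]. Speed limits (degrees/s): [136.94, 136.94, 172.46, 180, 180, 180].

INTERFACE

Orientations are given as [roll, pitch, yaw] about the fixed x, y, z axes, in that order (R = Rz(yaw) Ry(pitch) Rx(roll)).
In Python, from rig import ctrl gives the robot as it stands.
- The arm moves only by the shell command python3 -m pendant 'ROWS' [FORCE]. ROWS is JSON, one flat list of numbers, 7 for each row, row after row: the turn, a rotation vector about the tool's x, y, z in degrees, then the shift along the tool's x, y, z in mm, then the opening in per cent of the stroke, from 0 (shut) to 100 (fully open). In form: [wx, wy, wz, tx, ty, tz, gripper, wx, wy, wz, tx, ty, tz, gripper, ...]. A call has 1 to 12 rows; each row is the pose to reach, as a shift and turn from the pose commanded when the call began, along the tool's axes at that moment; what a row does not reach only later rows make up. A row lasts 1/12 s, in which the tool goes at most 41.7 mm and 7.16 degrees, less where a joint would pass 70% of its speed; a pose out of reach is approached as far as the arm can. A call with a gripper value outside its range is refused whole. The fingers move at their own pace and stop on an object; FORCE is the grip in N (left out, the last holds). Time passes only in rows, so rows that repeat a pose let the fingers close. It gives the time, the measured TCP pose, the force and the opening at its end, in the units of the state.
- ctrl.state(): the state, without advancing time (a new reading comes with each control period).
- ctrl.get_image(name): name is "scene" or "top" or "wrist"; returns (picture, depth): 480x640x3 uint8, red, green, blue; 480x640 float32, m along the optical axis (not along the pixel's ray), 0 where there is no reading.
- ctrl.camera_model(name): a dict with "fx", "fy", "cx", "cy" (pixels), "R" (3x3) and "t" (3): a world point X has camera coordinates R X + t; the wrist camera has in their place "hand_eye" (4x4, takes a point from camera to tool coordinates, whose origin is the TCP and whose axes are the flange's). Camera axes: x right, y down, z forward; pixel columns grow to the right and rows downward; lengths in m; the calibration is good to about 2 mm. A picture is of the moment at which its call begins: read the wrist's pose just before it. camera_model takes no time and is no camera call.
- ctrl.close_job(): hands the job in, once; it reports no verdict.
Trained networks look in the newest picture that a camera, given by its name, has taken for a name from the list of things; names that differ only in an ending like _2 or _b are one class to them, and where a whole thing is asked for, a point or a joint stands for the part that bears it (a point fixed in the world has none). Each returns a list of dicts, best first, with "confidence" (0 to 1); they miss things now and then, are a little off and sometimes report something else, mostly with a low value. They report only what shows in the picture. A call takes as long as a camera call. They do not tell look-alikes from the thing itself.
- ctrl.regions_of(camera, thing): "mask" (480x640 bool, what is visible of it).
- ctrl.mark_of(camera, thing): "position" ([x, y, z] in m, in world coordinates, good to about 4 mm: a listed point, or the origin of a listed thing).
The state is a dict: "clock": time; "joint_pos": joint angles; "joint_vel": joint speeds; "effort": joint torques, N m; "eef_pos": TCP position; "eef_rot": TCP orientation; "ft_force": force on the tool from outside, world axes, zero at the start; "torque": the same for the moment, N m; "finger_gap": finger opening in m.
Only numpy, scipy, OpenCV 4.12 (cv2) and the standard library are available. Lean on these libraries where they do the work, as an engineer would, in place of code of your own. Each camera call takes 0.05 s, during which the arm holds its last target.

## Working session

There is one attempt and no reset: what is moved stays moved. The work goes in short steps, Python scripts to look and compute and a shell command to move; the robot and the scene stay as the last step left them, time stands still between calls to the robot, and variables do not carry over. Pictures are saved under pics/ and viewed, and the job is handed in when it is done.

```bash
mkdir -p pics; ls; python3 - <<'E'
from rig import ctrl
import cv2,numpy as np
print(ctrl.state())
for n in ("scene","top","wrist"):
    im,d=ctrl.get_image(n); cv2.imwrite(f"pics/{n}0.png",im[:,:,::-1]); np.save(f"pics/{n}0.npy",d)
    print(n,ctrl.camera_model(n))
for c in ("scene","top"):
    for t in ("stand","grip","hook_seat","load","eye_foot","weight_big","weight_small","stapler","stamp"):
        print(c,t,[(np.round(r["position"],3),round(r["confidence"],2)) for r in ctrl.mark_of(c,t)])
E
```

```text
pics
{'clock': 0.0, 'joint_pos': array([ 5.65287238e+01,  1.79581359e+01,  8.58525873e+01, -1.40646516e-03,
        7.62609565e+01, -1.28020499e+01]), 'joint_vel': array([-0.06307248,  0.11643121,  0.00844247,  0.02871945,  0.03520272,
       -0.07508794]), 'effort': array([-2.60444913e-04, -4.02207470e+01, -2.52277011e+01,  6.94228616e-02,
        3.51564644e-02, -6.99480393e-05]), 'eef_pos': array([0.18520992, 0.49098818, 0.2381821 ]), 'eef_rot': array([-1.79929800e+02, -1.45511712e-02,  1.59331100e+02]), 'ft_force': array([-0.56805249,  0.42177393,  0.21908993]), 'torque': array([-0.04548989,  0.00826578,  0.01428964]), 'finger_gap': 0.08795917341375842}
scene {'fx': 473.9186307990146, 'fy': 473.9186307990146, 'cx': 316.21487430743207, 'cy': 244.89624689149514, 'R': array([[ 0.61122951, -0.7914314 ,  0.00590148],
       [-0.5481449 , -0.42869234, -0.71816436],
       [ 0.57090774,  0.43572838, -0.6958485 ]]), 't': array([-0.35521396,  0.42021841,  0.72106834])}
top {'fx': 518.5376000664652, 'fy': 518.5376000664652, 'cx': 330.91436481905276, 'cy': 239.35007477371056, 'R': array([[-
[... 1809 characters left out ...]
406, -0.067, -0.001]), 0.83), (array([0.387, 0.03 , 0.003]), 0.73), (array([ 0.527, -0.009,  0.003]), 0.58), (array([ 0.574,  0.162, -0.   ]), 0.58)]
top eye_foot [(array([0.385, 0.026, 0.043]), 0.98), (array([ 0.524, -0.011,  0.055]), 0.92), (array([ 0.41 , -0.068,  0.027]), 0.77), (array([0.578, 0.159, 0.034]), 0.65)]
top weight_big [(array([0.651, 0.03 , 0.01 ]), 0.68)]
top weight_small [(array([ 0.624, -0.055,  0.01 ]), 0.68), (array([ 0.557, -0.113,  0.251]), 0.52), (array([ 0.525, -0.008,  0.008]), 0.5)]
top stapler [(array([ 0.376,  0.251, -0.002]), 0.77)]
top stamp [(array([ 0.618, -0.28 ,  0.003]), 0.76), (array([ 0.623, -0.052,  0.01 ]), 0.68), (array([0.649, 0.031, 0.009]), 0.27)]
```

View pics/scene0.png

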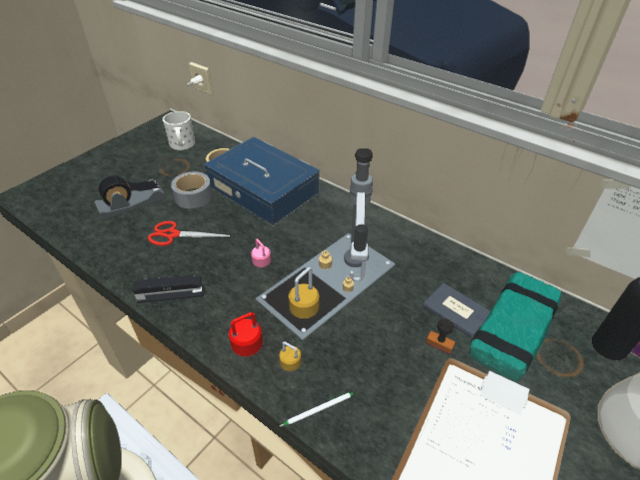

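View pics/top0.png

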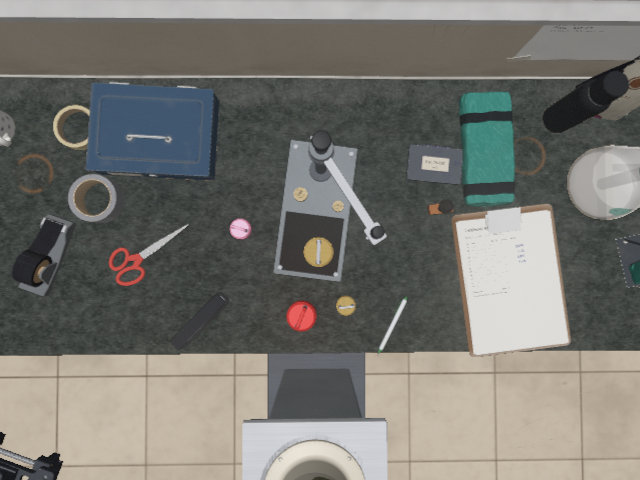

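```bash
python3 - <<'E'
import cv2
im=cv2.imread("pics/scene0.png"); cv2.imwrite("pics/scene0c.png",cv2.resize(im[130:330,230:500],None,fx=2.9,fy=2.9,interpolation=cv2.INTER_CUBIC))
E
```

```text
(no output)
```

View pics/scene0c.png

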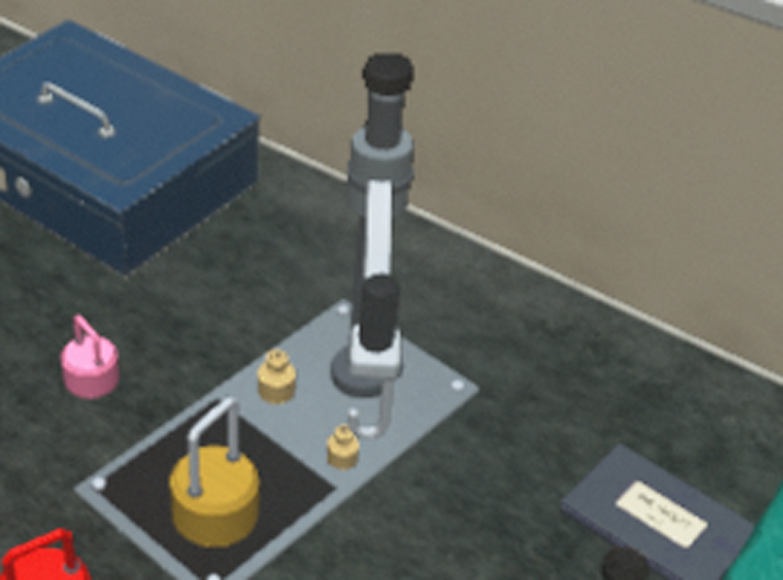

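Candidates for the load in the scene image are pink (260,253), red (245,335), small brass (290,357) and large brass on the plate (304,298). The last one fits: it is brass, the larger of the two, and stands on the base plate about 180 mm from the mast. The crop confirms it. Next I'll measure from the depth images.

```bash
cat > h.py <<'E'
import numpy as np
from rig import ctrl
from scipy.spatial.transform import Rotation as Ro
def cloud(n,d,st=None):
    m=ctrl.camera_model(n); v,u=np.mgrid[0:480,0:640]
    P=np.stack([(u-m["cx"])/m["fx"]*d,(v-m["cy"])/m["fy"]*d,d],-1)
    if n=="wrist":
        H=m["hand_eye"]; P=P@H[:3,:3].T+H[:3,3]
        R=Ro.from_euler("xyz",st["eef_rot"],degrees=True).as_matrix(); P=P@R.T+st["eef_pos"]
    else: P=(P-m["t"])@m["R"]
    P[d<=0]=np.nan
    return P
E
python3 - <<'E'
from h import *
for n in("scene","top"):
    P=cloud(n,np.load(f"pics/{n}0.npy")).reshape(-1,3); P=P[~np.isnan(P[:,0])]
    L=P[np.hypot(P[:,0]-.524,P[:,1]+.010)<.045]
    print(n,"load z hist",np.histogram(L[:,2],np.arange(-.01,.14,.01)))
    t=L[L[:,2]>.075]; print("eye",len(t),t.mean(0),np.sort(t[:,2])[-12:].round(4))
    q=np.linalg.svd((t-t.mean(0))[:,:2])[2][0]; print("dir",np.degrees(np.arctan2(q[1],q[0])))
    c=L[(L[:,2]>.045)&(L[:,2]<.06)]; print("top face",len(c),c.mean(0),(c.min(0)+c.max(0))/2)
    M=P[(np.hypot(P[:,0]-.706,P[:,1]+.016)<.04)&(P[:,2]>.1)]; 
    for a in (.1,.15,.2,.25,.28): 
        s=M[(M[:,2]>a)&(M[:,2]<a+.04)]; print("mast",a,len(s),(s.min(0)+s.max(0))/2 if len(s) else "", s.max(0)-s.min(0) if len(s) else "")
    G=P[(np.hypot(P[:,0]-.556,P[:,1]+.114)<.03)&(P[:,2]>.232)]; print("grip",len(G),G.mean(0),(G.min(0)+G.max(0))/2,G.max(0)-G.min(0))
E
```

```text
scene load z hist (array([  0, 300, 182,  88,  90, 147, 437,  19,  19,  22,  23,  23,  72,
         1,   0]), array([-0.01,  0.  ,  0.01,  0.02,  0.03,  0.04,  0.05,  0.06,  0.07,
        0.08,  0.09,  0.1 ,  0.11,  0.12,  0.13,  0.14]))
eye 149 [ 0.5203994  -0.01199064  0.10448842] [0.1182 0.1183 0.1184 0.1185 0.1186 0.1186 0.1187 0.1188 0.1191 0.1193
 0.1194 0.1201]
dir 178.1590130985554
top face 533 [ 0.52008762 -0.01588353  0.05230527] [ 0.52319045 -0.01126911  0.05236961]
mast 0.1 45 [ 0.69625165 -0.01211665  0.12031676] [0.00904477 0.01287788 0.03644921]
mast 0.15 35 [ 0.70083132 -0.01731465  0.1699104 ] [0.02828366 0.02270394 0.03970061]
mast 0.2 331 [ 0.69488291 -0.01885975  0.22007984] [0.05034496 0.04751569 0.0397774 ]
mast 0.25 202 [ 0.7030318  -0.01720338  0.27003279] [0.02244085 0.02480786 0.0399086 ]
mast 0.28 260 [ 0.70515769 -0.01686435  0.29419543] [0.03416005 0.03288402 0.0271806 ]
grip 291 [ 0.5500431  -0.1171309   0.25689515] [ 0.55507689 -0.11521899  0.25261451] [0.02322192 0.02190193 0.0409299 ]
top load z hist (array([  1, 540,  69,   0,   0, 206, 399,   0,   0
[... 189 characters left out ...]
-0.00796027  0.11498738] [0.1174 0.1176 0.1181 0.1181 0.1182 0.1186 0.1188 0.119  0.119  0.1195
 0.1206 0.121 ]
dir 178.1993271655199
top face 583 [ 0.52128125 -0.00801968  0.05110804] [ 0.52196207 -0.00746108  0.05191346]
mast 0.1 31 [ 0.6944003  -0.01231321  0.11950837] [0.00681993 0.01819057 0.03637888]
mast 0.15 0  
mast 0.2 222 [ 0.69888026 -0.01591821  0.22518522] [0.0620505  0.04898446 0.02956952]
mast 0.25 29 [ 0.69506076 -0.01412654  0.26100082] [0.00814838 0.02280214 0.02129969]
mast 0.28 330 [ 0.70291809 -0.0140502   0.29958398] [0.03161471 0.03164997 0.01410814]
grip 152 [ 0.55191172 -0.10996579  0.2659738 ] [ 0.55225066 -0.11113193  0.25433905] [0.02101049 0.0214557  0.03835946]
```

```bash
python3 -m pendant '[0,0,0,0,0,-40,100, 0,0,0,0,0,-80,100, 0,0,86,-400,-310,-100,100, 0,0,86,-400,-310,-100,100, 0,0,86,-400,-310,-100,100, 0,0,86,-400,-310,-100,100, 0,0,86,-400,-310,-100,100, 0,0,86,-400,-310,-100,100, 0,0,86,-400,-310,-100,100, 0,0,86,-400,-310,-100,100, 0,0,86,-400,-310,-100,100, 0,0,86,-400,-310,-100,100]'
cat >> h.py <<'E'
def to(x,y,z,yaw,st=None):
    st=st or ctrl.state()
    R=Ro.from_euler("xyz",st["eef_rot"],degrees=True); T=Ro.from_euler("xyz",[180,0,yaw],degrees=True)
    print("turn",(R.inv()*T).as_rotvec(degrees=True).round(2),"shift",((np.array([x,y,z])-st["eef_pos"])@R.as_matrix()*1000).round(1))
E
python3 -c "
from h import *
to(.554,-.113,.34,33)"
```

```text
clock: 2.05
eef_pos: [0.4038, 0.1344, 0.3355]
eef_rot: [180.0, -0.0, 87.3]
ft_force: [0.6, 0.7, 0.9]
finger_gap: 0.0881
turn [ 4.000e-02 -3.000e-02  5.434e+01] shift [-240.2  161.5   -4.4]
```

```bash
python3 -m pendant '[0,0,54.3,-240,161.5,-4,100, 0,0,54.3,-240,161.5,-4,100, 0,0,54.3,-240,161.5,-4,100, 0,0,54.3,-240,161.5,-4,100, 0,0,54.3,-240,161.5,-4,100, 0,0,54.3,-240,161.5,-4,100, 0,0,54.3,-240,161.5,-4,100, 0,0,54.3,-240,161.5,-4,100, 0,0,54.3,-240,161.5,-4,100, 0,0,54.3,-240,161.5,-4,100]'
python3 - <<'E'
from h import *
import cv2
st=ctrl.state(); print(st["eef_pos"],st["eef_rot"],st["ft_force"])
im,d=ctrl.get_image("wrist"); cv2.imwrite("pics/w1.png",im[:,:,::-1]); np.save("pics/w1.npy",d)
for t in("grip","hook_seat","eye_foot"): print(t,[(np.round(r["position"],3),round(r["confidence"],2)) for r in ctrl.mark_of("wrist",t)])
P=cloud("wrist",d,st).reshape(-1,3); P=P[~np.isnan(P[:,0])]
np.save("pics/w1P.npy",P)
G=P[(np.hypot(P[:,0]-.555,P[:,1]+.114)<.03)&(P[:,2]>.262)&(P[:,2]<.29)]; print("grip",len(G),G.mean(0),(G.min(0)+G.max(0))/2,G.max(0)-G.min(0))
L=P[np.hypot(P[:,0]-.524,P[:,1]+.010)<.04]; t=L[(L[:,2]>.105)&(L[:,2]<.13)]
print("eye",len(t),(t.min(0)+t.max(0))/2, np.sort(t[:,2])[-10:])
M=P[(np.hypot(P[:,0]-.706,P[:,1]+.016)<.04)&(P[:,2]>.28)]; print("mast",len(M),(M.min(0)+M.max(0))/2,M.max(0)-M.min(0))if len(M) else 0
E
```

```text
clock: 2.88
eef_pos: [0.5548, -0.1097, 0.3391]
eef_rot: [-180.0, 0.0, 33.5]
ft_force: [-0.6, 1.0, -0.1]
finger_gap: 0.0881
[ 0.55484775 -0.10965074  0.33905802] [-1.79974624e+02  7.43712204e-03  3.35444728e+01] [-0.59663013  1.03372688 -0.0525514 ]
grip [(array([ 0.555, -0.115,  0.252]), 0.86), (array([ 0.525, -0.008,  0.054]), 0.19)]
hook_seat []
eye_foot [(array([ 0.526, -0.01 ,  0.052]), 0.9), (array([0.387, 0.026, 0.043]), 0.81), (array([ 0.412, -0.071,  0.03 ]), 0.56)]
grip 1045 [ 0.55579502 -0.11210409  0.27058417] [ 0.55479378 -0.11306556  0.26782757] [0.02180886 0.02179038 0.01163436]
eye 365 [ 0.52345301 -0.01036187  0.11305645] [0.11988783 0.11992837 0.11993854 0.12005734 0.12006563 0.12016392
 0.12027933 0.12059271 0.12070979 0.12091383]
```

View pics/w1.png

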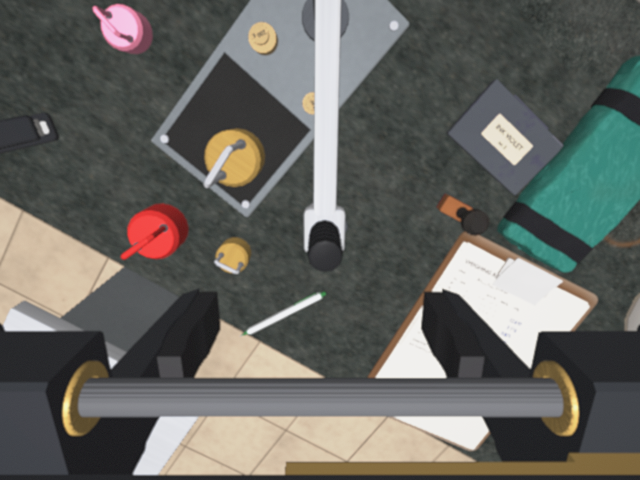

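```bash
python3 -c "
from h import *
to(.555,-.113,.231,33.5)"
```

```text
turn [ 0.04 -0.03  0.06] shift [ -2.1   3.5 108.8]
```

```bash
python3 -m pendant '[0,0,0,0,0,20,100, 0,0,0,0,0,40,100, 0,0,0,0,0,60,100,0,0,0,0,0,60,100,0,0,0,0,0,60,100]'; python3 -c "
from h import *
to(.555,-.113,.231,33.5)"
```

```text
clock: 3.5
eef_pos: [0.5547, -0.1093, 0.2795]
eef_rot: [-180.0, 0.0, 33.5]
ft_force: [-1.3, -0.3, 0.5]
finger_gap: 0.088
turn [-0.04  0.02 -0.02] shift [-1.8  3.2 48.5]
```

```bash
python3 -m pendant '[0,0,0,-2,3,16,100, 0,0,0,-2,3,32,100, 0,0,0,-2,3,48,100,0,0,0,-2,3,48,100,0,0,0,-2,3,48,100]'; python3 -c "
from h import *
to(.555,-.113,.231,33.5)"
```

```text
clock: 3.92
eef_pos: [0.5553, -0.1134, 0.2325]
eef_rot: [179.9, -0.0, 33.4]
ft_force: [0.2, 0.2, 0.0]
finger_gap: 0.0879
turn [ 0.06 -0.04 -0.06] shift [-0.  -0.5  1.5]
```

```bash
python3 -m pendant '[0,0,0,0,0,1,0,0,0,0,0,0,1,0,0,0,0,0,0,1,0,0,0,0,0,0,1,0,0,0,0,0,0,1,0,0,0,0,0,0,1,0,0,0,0,0,0,1,0,0,0,0,0,0,1,0]' 45; python3 -c "
from h import *
to(.555,-.113,.231,33.5)"
```

```text
clock: 4.58
eef_pos: [0.555, -0.1135, 0.2302]
eef_rot: [-180.0, 0.0, 33.4]
ft_force: [-0.4, -0.4, -0.1]
finger_gap: 0.037
turn [-0.    0.   -0.09] shift [ 0.3 -0.4 -0.8]
```

```bash
python3 -m pendant '[0,0,0,0,0,0,0,0,0,0,0,0,0,0,0,0,0,0,0,0,0,0,0,0,0,0,0,0,0,0,0,0,0,0,0,0,0,0,0,0,0,0]' 45
```

```text
clock: 5.08
eef_pos: [0.555, -0.1135, 0.2302]
eef_rot: [180.0, 0.0, 33.4]
ft_force: [-0.8, 0.1, -1.0]
finger_gap: 0.0207
```

```bash
python3 -m pendant '[0,0,0,0,0,4,0,0,0,0,0,0,12,0,0,0,0,0,0,20,0,0,0,0,0,0,28,0,0,0,0,0,0,36,0,0,0,0,0,0,44,0,0,0,0,0,0,52,0,0,0,0,0,0,60,0,0,0,0,0,0,65,0,0,0,0,0,0,65,0,0,0,0,0,0,65,0]'
python3 - <<'E'
from h import *
import cv2
im,d=ctrl.get_image("scene"); cv2.imwrite("pics/s2.png",cv2.resize(im[100:340,200:500,::-1],None,fx=2.5,fy=2.5))
for n in ("scene",):
  for t in("grip","hook_seat"): print(t,[(np.round(r["position"],3),round(r["confidence"],2)) for r in ctrl.mark_of(n,t)])
E
```

```text
clock: 6.0
eef_pos: [0.555, -0.1135, 0.1653]
eef_rot: [180.0, 0.0, 33.4]
ft_force: [-1.1, -0.7, 5.6]
finger_gap: 0.0208
grip [(array([ 0.554, -0.116,  0.187]), 0.94)]
hook_seat [(array([ 0.558, -0.114,  0.085]), 0.87), (array([ 0.524, -0.008,  0.055]), 0.59)]
```

View pics/s2.png

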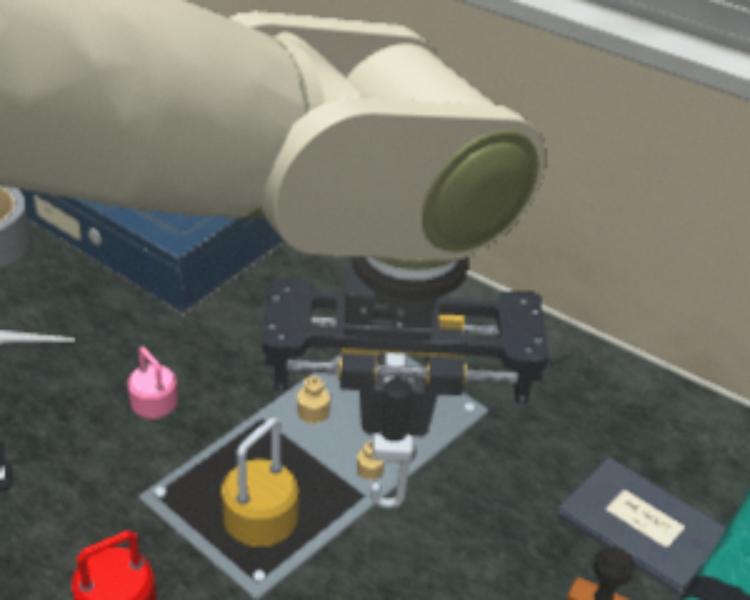

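```bash
python3 -m pendant '[0,0,2,0.1,-6.3,0,0, 0,0,5,0.7,-15.7,0,0, 0,0,8,1.75,-25,0,0, 0,0,11,3.3,-34.35,0,0, 0,0,14,5.35,-43.55,0,0, 0,0,17,7.9,-52.6,0,0, 0,0,20,10.9,-61.6,0,0, 0,0,23,14.3,-70.3,0,0, 0,0,25,16.9,-76.1,0,0, 0,0,25,16.9,-76.1,0,0, 0,0,25,16.9,-76.1,0,0]'
python3 - <<'E'
from h import *
import cv2
print(ctrl.state()["ft_force"],ctrl.state()["torque"])
im,d=ctrl.get_image("scene"); cv2.imwrite("pics/s3.png",cv2.resize(im[200:340,240:420,::-1],None,fx=4,fy=4,interpolation=cv2.INTER_CUBIC))
for t in("grip","hook_seat","eye_foot"): print(t,[(np.round(r["position"],3),round(r["confidence"],2)) for r in ctrl.mark_of("scene",t)])
E
```

```text
clock: 7.07
eef_pos: [0.5276, -0.0403, 0.166]
eef_rot: [180.0, -0.1, 8.4]
ft_force: [0.2, -0.5, 5.2]
finger_gap: 0.0206
[ 0.19911882 -0.51304601  5.18898241] [0.06659724 0.18616843 0.01747329]
grip [(array([0.651, 0.031, 0.009]), 0.58), (array([ 0.529, -0.042,  0.185]), 0.57)]
hook_seat [(array([ 0.528, -0.041,  0.085]), 0.64)]
eye_foot [(array([0.387, 0.026, 0.042]), 0.88), (array([ 0.525, -0.012,  0.055]), 0.76), (array([ 0.404, -0.066,  0.031]), 0.74), (array([0.578, 0.162, 0.03 ]), 0.63)]
```

View pics/s3.png

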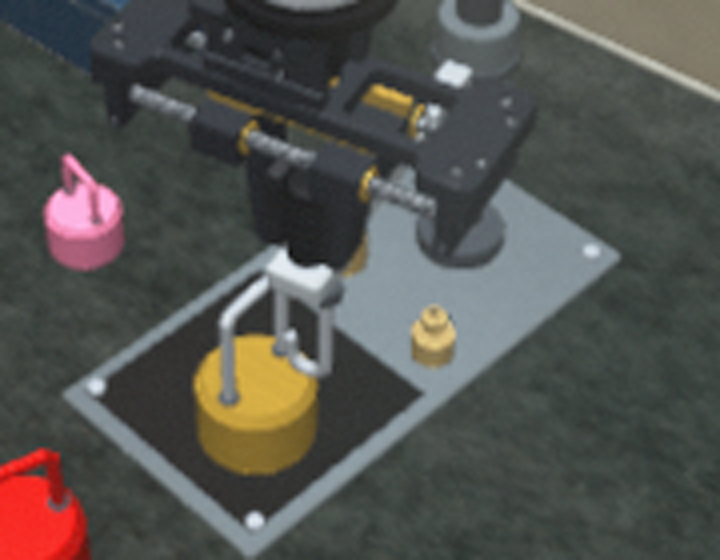

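```bash
python3 -m pendant '[0,0,1,0,-3.1,0,0, 0,0,2.4,0.2,-7.5,0,0, 0,0,4,0.4,-12.6,0,0, 0,0,5.6,0.9,-17.6,0,0, 0,0,7.2,1.4,-22.6,0,0, 0,0,8.4,1.9,-26.3,0,0, 0,0,9.2,2.3,-28.8,0,0, 0,0,9.6,2.5,-30,0,0, 0,0,9.6,2.5,-30,0,0, 0,0,9.6,2.5,-30,0,0]'
python3 - <<'E'
from h import *
import cv2
print(ctrl.state()["ft_force"],ctrl.state()["torque"])
im,d=ctrl.get_image("scene"); cv2.imwrite("pics/s4.png",cv2.resize(im[200:340,240:420,::-1],None,fx=4,fy=4,interpolation=cv2.INTER_CUBIC))
for t in("grip","hook_seat","eye_foot"): print(t,[(np.round(r["position"],3),round(r["confidence"],2)) for r in ctrl.mark_of("scene",t)])
st=ctrl.state()
im,d=ctrl.get_image("wrist"); cv2.imwrite("pics/w4.png",im[:,:,::-1])
P=cloud("wrist",d,st).reshape(-1,3); P=P[~np.isnan(P[:,0])]
L=P[np.hypot(P[:,0]-.524,P[:,1]+.010)<.04]; print(np.histogram(L[:,2],np.arange(0,.2,.01)))
E
```

```text
clock: 8.1
eef_pos: [0.5259, -0.0106, 0.166]
eef_rot: [180.0, -0.1, -1.2]
ft_force: [1.9, 0.1, 5.6]
finger_gap: 0.0212
[1.85000928 0.0948011  5.63022904] [ 0.02803677 -0.04223597  0.04251572]
grip [(array([ 0.525, -0.014,  0.187]), 0.74)]
hook_seat [(array([ 0.529, -0.01 ,  0.084]), 0.76)]
eye_foot [(array([ 0.406, -0.063,  0.031]), 0.93), (array([0.386, 0.027, 0.043]), 0.92), (array([ 0.527, -0.012,  0.054]), 0.79), (array([0.378, 0.251, 0.   ]), 0.66), (array([0.578, 0.162, 0.034]), 0.57)]
(array([1039,  179,   65,   72,  458, 1976,    0,    0,    7,   54,   24,
          9,    0,    2,   81, 2488, 1369, 1398, 1819]), array([0.  , 0.01, 0.02, 0.03, 0.04, 0.05, 0.06, 0.07, 0.08, 0.09, 0.1 ,
       0.11, 0.12, 0.13, 0.14, 0.15, 0.16, 0.17, 0.18, 0.19]))
```

View pics/s4.png

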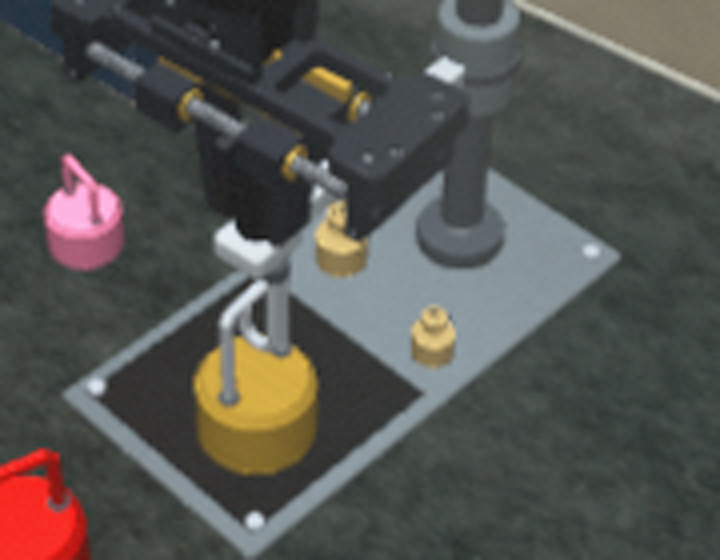

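View pics/w4.png

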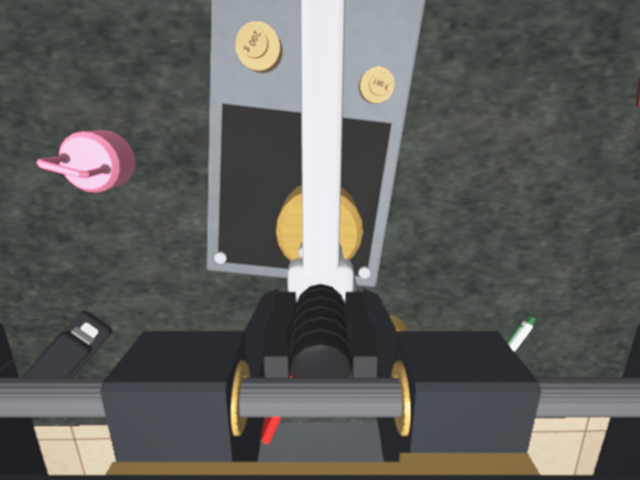

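```bash
python3 -m pendant '[0,0,0,0,0,-2,0,0,0,0,0,0,-5,0,0,0,0,0,0,-9,0,0,0,0,0,0,-13,0,0,0,0,0,0,-17,0,0,0,0,0,0,-20,0,0,0,0,0,0,-22,0,0,0,0,0,0,-24,0,0,0,0,0,0,-25,0,0,0,0,0,0,-25,0]'
```

```text
clock: 9.18
eef_pos: [0.5258, -0.0107, 0.191]
eef_rot: [180.0, -0.1, -1.2]
ft_force: [4.9, 0.3, 5.6]
finger_gap: 0.0208
```

```bash
python3 -m pendant '[0,0,0,0.3,0,-1,0,0,0,0,0.5,0,-2,0,0,0,0,0.5,0,-3,0,0,0,0,0.5,0,-3,0]'; python3 -m pendant '[0,0,0,0,0,-0.5,0,0,0,0,0,0,-1,0,0,0,0,0,0,-1,0]';  python3 -m pendant '[0,0,0,0,0,-0.5,0,0,0,0,0,0,-1,0,0,0,0,0,0,-1,0]'
```

```text
clock: 9.52
eef_pos: [0.5258, -0.0106, 0.1935]
eef_rot: [180.0, -0.0, -1.2]
ft_force: [3.9, 0.9, 4.7]
finger_gap: 0.021
clock: 9.77
eef_pos: [0.5258, -0.0106, 0.1943]
eef_rot: [180.0, -0.0, -1.2]
ft_force: [3.6, 0.0, 5.3]
finger_gap: 0.0211
clock: 10.02
eef_pos: [0.5258, -0.0106, 0.1953]
eef_rot: [180.0, -0.0, -1.2]
ft_force: [4.0, 0.1, 5.3]
finger_gap: 0.021
```

```bash
for i in 1; do python3 -m pendant '[0,0,0,0,0,-0.5,0,0,0,0,0,0,-1,0,0,0,0,0,0,-1,0]'; done; python3 -m pendant '[0,0,0,0.2,0,-0.5,0,0,0,0,0.2,0,-1,0,0,0,0,0.2,0,-1,0]'
```

```text
clock: 10.27
eef_pos: [0.5258, -0.0106, 0.1963]
eef_rot: [180.0, -0.0, -1.2]
ft_force: [5.4, -0.7, 5.7]
finger_gap: 0.0211
clock: 10.52
eef_pos: [0.5258, -0.0106, 0.1972]
eef_rot: [180.0, 0.0, -1.2]
ft_force: [2.6, -0.1, 4.2]
finger_gap: 0.021
```

```bash
python3 -m pendant '[0,0,0,0,0,-0.5,0,0,0,0,0,0,-0.5,0]'
```

```text
clock: 10.68
eef_pos: [0.5258, -0.0106, 0.1974]
eef_rot: [-180.0, 0.0, -1.2]
ft_force: [3.8, -0.2, 2.7]
finger_gap: 0.0211
```

```bash
python3 -m pendant '[0,0,0,0,0,-0.3,0,0,0,0,0,0,-0.3,0,0,0,0,0,0,-0.3,0]'; python3 -c "
from h import *
for i in range(3): ctrl.get_image('scene'); print(ctrl.state()['ft_force'].round(1),ctrl.state()['eef_pos'].round(4))"
```

```text
clock: 10.93
eef_pos: [0.5258, -0.0106, 0.1976]
eef_rot: [-180.0, 0.0, -1.2]
ft_force: [4.1, -0.7, -1.2]
finger_gap: 0.021
[ 4.6 -0.8 -1.3] [ 0.5258 -0.0106  0.1976]
[ 4.4 -0.7 -1.3] [ 0.5258 -0.0106  0.1976]
[ 4.1 -0.7 -1.3] [ 0.5258 -0.0106  0.1976]
```

```bash
python3 -m pendant '[0,0,0,0.4,0,0.1,0,0,0,0,0.8,0,0.1,0,0,0,0,0.8,0,0.1,0,0,0,0,0.8,0,0.1,0]'
python3 - <<'E'
from h import *
import cv2
print(ctrl.state()["ft_force"])
im,d=ctrl.get_image("scene"); cv2.imwrite("pics/s5.png",cv2.resize(im[200:340,240:420,::-1],None,fx=4,fy=4,interpolation=cv2.INTER_CUBIC))
for t in("hook_seat","eye_foot"): print(t,[(np.round(r["position"],3),round(r["confidence"],2)) for r in ctrl.mark_of("scene",t)])
E
```

```text
clock: 11.42
eef_pos: [0.526, -0.0105, 0.1976]
eef_rot: [-180.0, 0.1, -1.2]
ft_force: [-3.3, -1.0, -0.6]
finger_gap: 0.0208
[-3.33380746 -0.95071809 -0.554997  ]
hook_seat [(array([ 0.525, -0.01 ,  0.116]), 0.84)]
eye_foot [(array([ 0.405, -0.068,  0.029]), 0.86), (array([0.387, 0.028, 0.046]), 0.86), (array([ 0.522, -0.012,  0.053]), 0.69), (array([0.576, 0.161, 0.031]), 0.65), (array([ 0.706, -0.015,  0.003]), 0.34)]
```

View pics/s5.png

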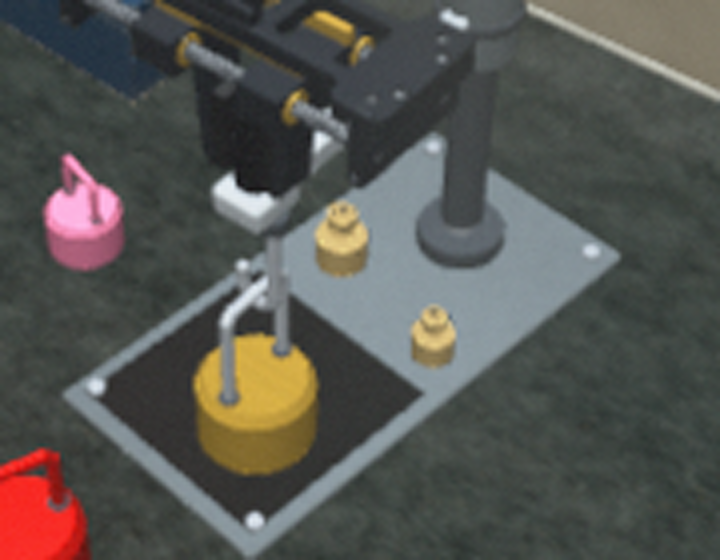

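The hook encloses the bar in this image (around (255,280)): the shank is on the near side and the tip beyond it. The weight stands upright. I'll take out the remaining sideways force, hold, then open the fingers.

```bash
python3 -m pendant '[0,0,0,-0.2,0,0,0,0,0,0,-0.4,0,0,0,0,0,0,-0.4,0,0,0,0,0,0,-0.4,0,0,0]' && python3 -m pendant '[0,0,0,-0.4,0,0,30,0,0,0,-0.4,0,0,40,0,0,0,-0.4,0,0,60,0,0,0,-0.4,0,0,80,0,0,0,-0.4,0,0,80,0,0,0,-0.4,0,0,80,0,0,0,-0.4,0,0,80,0,0,0,-0.4,0,0,80]'
```

```text
clock: 11.9
eef_pos: [0.5261, -0.0105, 0.1976]
eef_rot: [-180.0, 0.1, -1.2]
ft_force: [-4.6, -0.5, -2.7]
finger_gap: 0.0209
clock: 12.57
eef_pos: [0.526, -0.0106, 0.1979]
eef_rot: [180.0, -0.0, -1.2]
ft_force: [-0.2, 0.1, 0.2]
finger_gap: 0.0696
```

```bash
python3 -m pendant '[0,0,0,0,0,0,90,0,0,0,0,0,-10,90,0,0,0,0,0,-30,90,0,0,0,0,0,-55,90,0,0,0,0,0,-85,90,0,0,0,0,0,-120,90,0,0,0,0,0,-150,90,0,0,0,0,0,-150,90,0,0,0,0,0,-150,90,0,0,0,0,0,-150,90]'
python3 - <<'E'
from h import *
import cv2
im,d=ctrl.get_image("scene"); cv2.imwrite("pics/s6.png",cv2.resize(im[170:340,240:440,::-1],None,fx=3.5,fy=3.5,interpolation=cv2.INTER_CUBIC))
for t in("grip","hook_seat","eye_foot","load"): print(t,[(np.round(r["position"],3),round(r["confidence"],2)) for r in ctrl.mark_of("scene",t)])
print(ctrl.state()["ft_force"])
E
```

```text
clock: 13.4
eef_pos: [0.5257, -0.0105, 0.3474]
eef_rot: [-180.0, 0.1, -1.2]
ft_force: [0.9, -0.0, 0.3]
finger_gap: 0.0794
grip []
hook_seat [(array([ 0.522, -0.01 ,  0.118]), 0.83)]
eye_foot [(array([0.386, 0.028, 0.043]), 0.84), (array([ 0.525, -0.014,  0.056]), 0.83), (array([0.576, 0.161, 0.034]), 0.8), (array([ 0.403, -0.066,  0.031]), 0.57)]
load [(array([ 0.523, -0.013,  0.007]), 0.87), (array([ 0.409, -0.069,  0.002]), 0.63), (array([ 0.383,  0.03 , -0.   ]), 0.56)]
[-0.53687704  0.16519195  0.45873061]
```

View pics/s6.png

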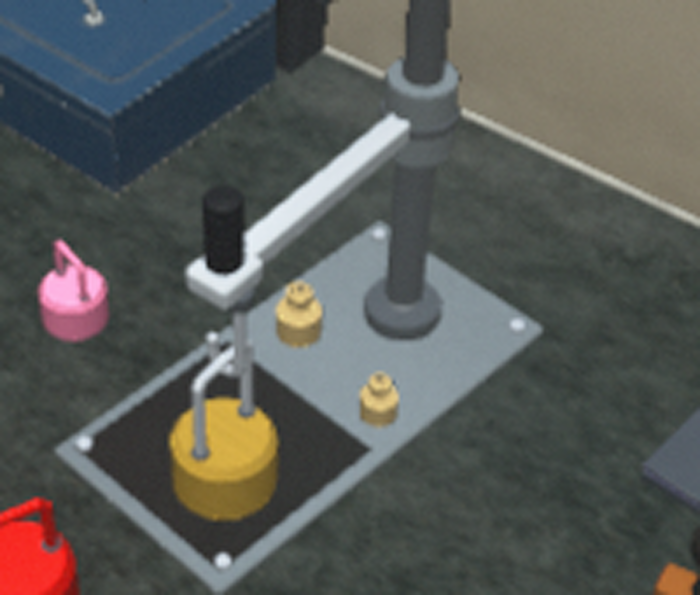

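The hook stays caught under the bar (around (225,360)), the weight is upright and in place, and the gripper is clear.

```bash
python3 -c "
from rig import ctrl
print(ctrl.close_job())"
```

```text
the job is handed in; nothing more can be done
None
```

The hook is caught under the eye of the large brass check weight on the base plate, and I have handed the job in. It reports no verdict.

- **What I did:** I gripped the black handle and pulled the hook down about 65 mm. I swung it round the mast until it stood under the eye's bar with no contact. Then I eased it up in steps of 1 mm or less until the wrist force showed firm bearing at about 33 mm of pull. I held for about 1 s, let go, and drew the gripper up clear.
- **Last checks:** After release the hook stayed at the bar's height, with the seat at z about 0.117 m. The weight stood upright, within a few mm of its start by the detector, and the wrist force was about zero. The other things near the weight looked unmoved; I did not measure the bystanders again after the move.
- **Off the ideal:** While held, there was a sideways force of about 4 N along the arm, towards or away from the mast. My small corrections flipped its sign rather than removing it. It went when I let go, and I saw no effect on the weight. I could not measure the force between hook and eye directly; from the spring data I estimate about 4.6 N.

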